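# Lock a wet bauble into the drying jig

### The job

The gold bauble is freshly painted: take it by its stick and lock it into the wooden drying jig. Pull the red bolt knob fully out, lay the stick level in both slots with the ball hanging out beyond the bolt's post and the black band midway between the two posts, then push the knob fully home over the stick and swing the yellow keeper bar shut until it clicks in. Nothing may touch the gold ball, and the red bauble, paint jar, brush pot and varnish bottle must stay where they are.

Things in the scene. Friction and masses are not known exactly. Their poses are not given: they have to be found in the camera images.
- jig: Brown wooden drying jig, fixed. Origin: centre of underside, z up. Plywood base 130 x 130 x 20 mm. Two posts 14 mm thick (y), 66 mm clear between: keeper post at y = -40 mm (x -45 to 45, top 80 mm above bench), bolt post at y = +40 mm (x -30 to 30, top 92). Each has an open-topped slot along y at x = 0, 18 mm wide, floor 60 mm above bench, top 8 mm flared to 34 mm wide.
- seat (a point): Point of the jig midway between its posts, 66 mm above the bench: the middle of the stick's axis belongs here. Axes as the jig's. The stick lies along the jig's y axis with the ball at +y, beyond the bolt post.
- bolt (a joint): Slide bolt, m. 0 = home: a 7 mm square steel bolt, 75 to 82 mm above the bench, bars the bolt post's slot (above a seated stick; an empty slot is blocked). 0.040 = fully out, end stop, slot clear. The knob moves along the jig's -x as the value grows. It starts home. Clicks in at both ends: about 5 N to leave one; once 5 mm past the middle it snaps to that end and stays.
- bolt_grip (a point): Centre of the red bolt knob, a block 22 mm (jig x) by 30 mm (jig y) by 44 mm high. Home: jig (-60, 40, 78.5) mm; out: (-100, 40, 78.5) mm. Axes as the jig's. It can be pinched across y from above.
- keeper (a joint): Yellow keeper bar, rad. 0 = shut (end stop), lying along the jig's -x across the keeper post's slot; starts open at 1.2 to 1.6, free end towards the jig's -y; stop at 1.75. Swings level, clockwise from above to shut. Stays where left above 0.35; a detent resists shutting from 0.33 to 0.15 rad (about 3 N at its black post); below 0.12 rad it snaps to 0.
- keeper_hinge (a point): Upright hinge axis of the keeper bar, at jig (35, -40) mm, 87.5 mm above the bench. The bar is 9 mm thick (83 to 92 mm above the bench), 14 mm wide and reaches 82 mm from the hinge.
- keeper_post (a point): Black upright finger post on the keeper bar, 16 mm in diameter, 75 mm from the hinge axis, 92 to 122 mm above the bench; this point is on its axis, 107 mm above the bench. Push it sideways.
- gold_stick: Loose square wooden stick 12 x 12 mm, 145 mm long, carrying the gold ball; about 65 g together. Origin: on the underside at the 12 mm black band; x along the stick to the ball, z up. Runs from x = -75 to +70 mm; its axis is 6 mm above the origin. Starts level in a wooden rest, underside 44 mm above the bench. Balances 20 to 30 mm from the band towards the ball.
- gold_ball: Gold ball 56 mm in diameter with cream bands, wet paint, fixed on the stick's end. Origin: its centre, 96 mm along the stick from the black band.
- rest_gold: Pale wooden rest, fixed, holding the gold bauble at the start. Origin: centre of underside. Base 120 (x) x 56 (y) x 12 mm; two notched uprights at x = -40 and +40 mm, 12 mm thick, 44 mm wide, 56 mm high, 68 mm clear between; notches 16 mm wide, floor at 44 mm. The stick lies along x, black band at x = 0, ball to +x.
- red_stick: Same kind of stick with a red ball, lying in its own rest, of the same sizes and axes as the gold one's. Leave it alone.
- paint_jar: Paint jar with white lid and pink label, 56 mm in diameter, 50 mm high; origin: centre of the underside. Leave it alone.
- brush_pot: Blue pot 72 mm in diameter and 90 mm high with brushes standing up to 200 mm high; origin: centre of the underside. Leave it alone.
- varnish: Amber varnish bottle 60 mm in diameter, 150 mm high; origin: centre of the underside. Leave it alone.

How it is judged:
On the way, in this order (a step that is already met when the one before it is completed fails the run):
1. the bolt knob is pulled fully out (value of joint bolt above 0.035 m), for 0.2 s.
2. the gold bauble's stick lies in both slots, ball beyond the bolt post, the bolt still out (x of gold_stick in the frame of seat between -0.006 and 0.006 m and y of gold_stick in the frame of seat between -0.02 and 0.02 m and z of gold_stick in the frame of seat between -0.01 and -0.001 m and angle between the x axis of gold_stick and the y axis of jig, either way round below 0.12 rad and y of gold_ball in the frame of seat above 0.07 m and value of joint bolt above 0.03 m), for 0.2 s.
At the end, for the whole second after the job is handed in: The gold bauble's stick lies at rest in both slots of the jig (centred within 6 mm across, level height within 5 mm, in line within 0.12 rad, black band within 20 mm of the middle, ball on the bolt post's side), the bolt is home within 4 mm and the keeper bar shut within 0.08 rad (x of gold_stick in the frame of seat between -0.006 and 0.006 m and y of gold_stick in the frame of seat between -0.02 and 0.02 m and z of gold_stick in the frame of seat between -0.01 and -0.001 m and angle between the x axis of gold_stick and the y axis of jig, either way round below 0.12 rad and y of gold_ball in the frame of seat above 0.07 m and value of joint bolt below 0.004 m and value of joint keeper below 0.08 rad and linear speed of gold_stick below 0.02 m/s); the robot touches nothing.
It fails at once if something touches the wet gold ball (contact force between gold_ball and anything else above 0.3 N).
It fails at once if the red bauble is displaced by more than 15 mm (distance of red_stick from where it was at the start of the episode above 0.015 m).
It fails at once if the paint jar is displaced by more than 15 mm (distance of paint_jar from where it was at the start of the episode above 0.015 m).
It fails at once if the brush pot is displaced by more than 15 mm (distance of brush_pot from where it was at the start of the episode above 0.015 m).
It fails at once if the varnish bottle is displaced by more than 15 mm (distance of varnish from where it was at the start of the episode above 0.015 m).
It also fails if it takes over 70 s, if anything falls off the work surface, if the arm or the gripper's body presses on something with over 40 N, if the wrist force passes 120 N, or if a joint passes its speed limit or range.

### The arm

A 6-joint arm with a two-finger parallel gripper is mounted at the origin on the work surface. World frame = base frame: x ahead of the robot, y to its left, z up, the work surface at z = 0. Lengths are in m, angles in rad, forces in N, time in s.
With the tool pointing down it reaches from about 0.375 to 0.9 m from the base axis. Payload 3.1 kg.
Tool frame: the origin (TCP) lies midway between the tips of the shut fingers; the grasp point (between the pads) lies 19 mm behind it; z points along the fingers, y is the line along which they close (so a half turn about z gives the same grasp; the last joint's range is limited). The gripper opens to 87 mm and grips with 3 to 60 N. Pads are 19 mm wide; open, the fingers measure 117 mm over their backs; the gripper's body (75 mm by 190 mm) begins 51 mm behind the grasp point.
Start: joints at [-1.312, 0.527, 1.433, -0, 1.181, -0.178], TCP at [0.264, -0.566, 0.189] pointing down, gripper open.
Joint ranges: [-3.08, 3.08], [-0.75, 2.2], [0.22, 2.44], [-1.43, 4.57], [0, 2.65], [-2.85, 2.85]. Speed limits (rad/s): [2.79, 2.79, 3.14, 3.14, 3.14, 3.14].

### API

Orientations are given as a unit quaternion [x, y, z, w].
In Python, from rig import robot gives the robot as it stands. The module is installed in compiled form; this text tells all that it offers.
- The arm moves only by the tool play_rows, never from a script. Its arguments are lists of equal length, an entry for each row: "gripper": the closure, from -1 (fully open) to 1 (shut); "delta_pos": the shift along the tool's x, y, z in cm, a list of three; "turn": the turn, a rotation vector about the tool's x, y, z in rad, a list of three. A call has 1 to 12 rows; each row is the pose to reach, as a shift and turn from the pose commanded when the call began, along the tool's axes at that moment; what a row does not reach only later rows make up. A row lasts 1/8 s, in which the tool goes at most 62.5 mm and 10.7 degrees, less where a joint would pass 70% of its speed; a pose out of reach is approached as far as the arm can. A call with a gripper value outside its range is refused whole. The fingers move at their own pace and stop on an object; "squeeze" is the grip in N (left out, the last holds). Time passes only in rows, so rows that repeat a pose let the fingers close. It gives the time, the measured TCP pose, the force, the opening and the grip force at its end, in the units of the state.
- robot.get_obs(): the state, without advancing time (a new reading comes with each control period).
- robot.camera(name): name is "scene" or "top"; returns a dict with "color" (400x640x3 uint8, red, green, blue), "vfov" (degrees; the focal length in pixels is half the picture's height over the tangent of half this angle, whatever the lens; pixels are square), "cx", "cy" (the principal point, pixels), "k1" (the pictures are not rectified: a ray, as slopes to the right and down, at radius r is drawn at 1 + k1 r^2 times it, then the intrinsics apply), "R" (3x3) and "t" (3): a world point X has camera coordinates R X + t. Camera axes: x right, y down, z forward; pixel columns grow to the right and rows downward; lengths in m; the calibration is good to about 2 mm. A picture is of the moment at which its call begins. There is no depth.
- robot.hand_in(): hands the job in; it is judged then, once.
The state is a dict: "time": time; "q": joint angles; "joint_velocities": joint speeds; "joint_torque": joint torques, N m; "position": TCP position; "tool_rot": TCP orientation; "ft_force": force on the tool from outside, world axes, zero at the start; "moment": the same for the moment, N m; "grip_width": finger opening in m; "grip_force": force on a finger pad.
Only numpy, scipy, OpenCV 4.12 (cv2) and the standard library are available. Lean on these libraries where they do the work, as an engineer would, in place of code of your own. Each camera call takes 0.05 s, during which the arm holds its last target. There are 200 camera calls.

## Working session

There is one attempt and no reset: what is moved stays moved. The work goes in short steps, Python scripts to look and compute and a tool call to move; the robot and the scene stay as the last step left them, time stands still between calls to the robot, and variables do not carry over. Pictures are saved under pics/ and viewed, at most 10 in all, crops included, and the job is handed in when it is done.

Besides the shell and the picture viewer there is one more tool, called in YAML: its name, and indented under it one key for each argument. play_rows: Moves the arm, as the interface text tells. Its arguments: {"type":"object","properties":{"gripper":{"type":"array","items":{"type":"number"}},"delta_pos":{"type":"array","items":{"type":"array","items":{"type":"number"}}},"turn":{"type":"array","items":{"type":"array","items":{"type":"number"}}},"squeeze":{"type":"number"}},"required":["gripper","delta_pos","turn"]}

```bash
mkdir -p pics; python3 - <<'E'
from rig import robot
import cv2,json,numpy as np
o=robot.get_obs();print(o['position'],o['tool_rot'],o['time'])
for n in("scene","top"):
    c=robot.camera(n);cv2.imwrite(f"pics/{n}0.png",c["color"][:,:,::-1])
    np.savez(f"{n}.npz",**c)
    print(n,c["vfov"],c["cx"],c["cy"],c["k1"],c["R"],c["t"])
E
```

```text
[ 0.26423029 -0.56554604  0.18839539] [ 9.76242290e-01  2.16679260e-01 -4.02029779e-05 -1.04304424e-03] 0.0
scene 49.234336758978635 321.8251873294918 193.11807581229533 -0.00638849410293509 [[-0.59320021  0.80503874 -0.00511342]
 [ 0.46140181  0.33476952 -0.8216068 ]
 [-0.65971348 -0.48973667 -0.57003168]] [ 0.32080874 -0.20999784  1.50435795]
top 54.705316061274594 313.20865820983414 203.85100142803412 -0.08035191977711087 [[ 0.0154106  -0.99987214 -0.00426722]
 [-0.98203177 -0.01433257 -0.18817061]
 [ 0.18808539  0.00709037 -0.98212709]] [0.02392669 0.60353265 0.9247742 ]
```

View pics/scene0.png

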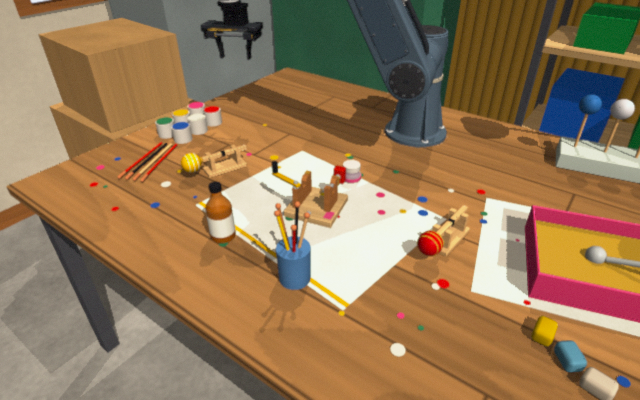

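View pics/top0.png

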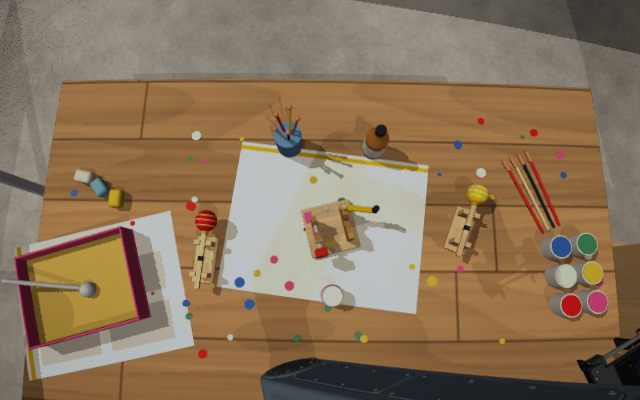

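The scene view shows the jig near (315,200), the gold ball at (191,161) and the red ball at (430,243). In the top view the jig is near (330,230), the gold ball at (478,194) and the paint jar at (332,295). I'll zoom in on these.

```bash
python3 - <<'E'
import cv2,numpy as np
s=cv2.imread("pics/scene0.png");t=cv2.imread("pics/top0.png")
f=lambda im,x,y:cv2.resize(im[y:y+75,x:x+100],(400,300),interpolation=cv2.INTER_CUBIC)
cv2.imwrite("pics/c1.png",np.vstack([np.hstack([f(t,290,190),f(t,420,180)]),np.hstack([f(s,260,148),f(s,170,130)])]))
E
```

```text
(no output)
```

View pics/c1.png

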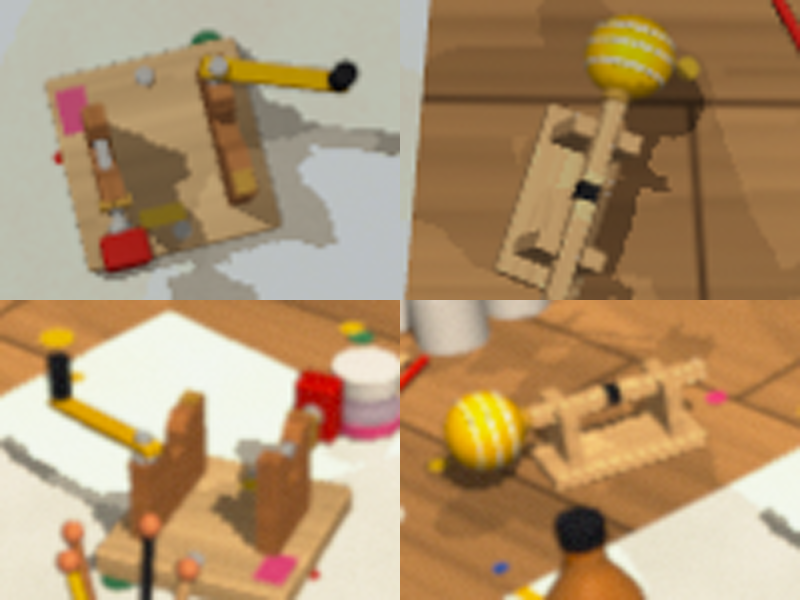

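Crop contents: base corners, knob, hinge and keeper post are clear in both views. So are the gold ball, band and rest corners. Next I fit the poses.

```bash
cat > h.py <<'E'
import numpy as np,cv2
from scipy.optimize import least_squares
C={n:dict(np.load(n+".npz")) for n in("scene","top")}
def proj(n,X):
    c=C[n];p=np.atleast_2d(X)@c["R"].T+c["t"];s=p[:,:2]/p[:,2:]
    s=s*(1+c["k1"]*(s**2).sum(1,keepdims=True))
    f=200/np.tan(np.radians(c["vfov"]/2));return s*f+[c["cx"],c["cy"]]
def place(v,P):
    c,s=np.cos(v[2]),np.sin(v[2]);P=np.atleast_2d(P).astype(float)
    return np.c_[v[0]+c*P[:,0]-s*P[:,1],v[1]+s*P[:,0]+c*P[:,1],P[:,2]]
def fit(obs,v0):
    f=lambda v:np.concatenate([(proj(n,place(v,np.array(P)/1000))[0]-px) for n,P,px in obs])
    r=least_squares(f,v0,loss="soft_l1");return r.x,f(r.x).reshape(-1,2).round(1)
E
python3 - <<'E'
from h import *
T=lambda x,y,ox,oy:np.array([ox+x/4-.375,oy+y/4-.375])
t=lambda x,y:T(x,y,290,190); s=lambda x,y:T(x,y-300,260,148)
jig=[("top",(65,65,20),t(45,82)),("top",(65,-65,20),t(238,38)),("top",(-65,-65,20),t(282,225)),
("top",(35,-40,94),t(215,66)),("top",(-60,40,100.5),t(125,245)),("top",(-71,25,100.5),t(152,262)),
("scene",(-65,65,20),s(350,490)),("scene",(65,-65,20),s(100,548)),("scene",(35,-40,94),s(145,440)),("scene",(-60,40,78.5),s(320,407))]
v,r=fit(jig,[.5,0,.2]);print("jig",v,r.tolist())
for a in (1.2,1.3,1.4,1.5,1.6):
    P=place(v,np.array([[35-75*np.cos(a),-40-75*np.sin(a),122]])/1000)
    print(a,proj("top",P),proj("scene",P),t(345,74),s(58,352))
g=lambda x,y:T(x-400,y,420,180); h=lambda x,y:T(x-400,y-300,170,130)
gold=[("top",(96,0,50),g(630,55)),("top",(0,0,56),g(587,190)),("top",(-60,28,12),g(497,268)),("top",(60,28,12),g(550,105)),
("scene",(96,0,50),h(485,430)),("scene",(0,0,50),h(612,393)),("scene",(-75,0,50),h(704,367))]
v,r=fit(gold,[.5,-.35,-.2]);print("gold",v,r.tolist())
red=[("top",(96,0,50),np.array([206,221])),("scene",(96,0,50),np.array([430,243]))]
print("red",fit(red+[("top",(0,0,56),np.array([202,256]))],[.45,.3,0])[0])
for nm,z,a,b in(("jar",50,(332,293),(349,166)),("varn",150,(380,131),(215,187))):
    w,r=fit([("top",(0,0,z),np.array(a)),("scene",(0,0,z),np.array(b))],[.5,0,0]);print(nm,w[:2],r.tolist())
w,r=fit([("top",(0,0,90),np.array((288,138))),("scene",(0,0,45),np.array((294,264)))],[.5,0,0]);print("pot",w[:2],r.tolist())
E
```

```text
jig [ 0.54763483 -0.01158427  0.23998559] [[-0.6, -0.9], [-0.9, -0.7], [0.1, 0.5], [0.5, 0.2], [-0.1, 0.7], [0.3, -0.5], [1.5, -1.2], [-1.6, 0.3], [0.0, -1.0], [-0.0, 0.0]]
1.2 [[376.0639676  208.63804799]] [[275.18299343 161.22596071]] [375.875 208.125] [274.125 160.625]
1.3 [[376.27121461 205.53996455]] [[273.04191365 162.37549406]] [375.875 208.125] [274.125 160.625]
1.4 [[376.16268896 202.43731041]] [[271.09915275 163.62824569]] [375.875 208.125] [274.125 160.625]
1.5 [[375.74091083 199.36095981]] [[269.37506975 164.9742506 ]] [375.875 208.125] [274.125 160.625]
1.6 [[375.01146741 196.34124761]] [[267.88877663 166.4024613 ]] [375.875 208.125] [274.125 160.625]
gold [ 0.5481841  -0.3587725  -0.36334633] [[-0.4, 0.2], [0.5, 0.2], [-0.2, 0.1], [0.3, -0.8], [0.1, 0.1], [-0.1, 0.2], [0.2, 0.0]]
red [ 0.46255704  0.30910224 -0.01852411]
jar [ 0.38353063 -0.01735702] [[0.3, -0.7], [0.9, -1.2]]
varn [ 0.76949706 -0.12492005] [[0.0, -1.7], [0.5, -2.9]]
pot [0.77394261 0.10015254] [[-0.2, -2.8], [0.3, -2.7]]
```

```bash
cat >> h.py <<'E'
from scipy.spatial.transform import Rotation as Ro
JIG=np.array([.5476,-.0116,.240]); GOLD=np.array([.5482,-.3588,-.3633])
def go(*targets):  # each: frame pose, (x,y,z) mm in that frame of the TCP, heading of tool x in world
    from rig import robot
    o=robot.get_obs();R=Ro.from_quat(o["tool_rot"])
    print("now",np.round(o["position"],4),"F",np.round(o["ft_force"],1),"w",round(o["grip_width"],4),"t",round(o["time"],2),"head",round(np.arctan2(*R.as_matrix()[1::-1,0]),4))
    for fr,p,psi in targets:
        W=place(fr,np.array(p)/1000)[0]
        Rt=Ro.from_matrix(np.array([[np.cos(psi),np.sin(psi),0],[np.sin(psi),-np.cos(psi),0],[0,0,-1]]))
        print(p,"cm",np.round(R.inv().apply(W-o["position"])*100,2),"turn",np.round((R.inv()*Rt).as_rotvec(),3))
E
python3 -c "
from h import *
go((JIG,(-60,40,150),.24),(JIG,(-60,40,67),.24))"
```

```text
now [ 0.2642 -0.5656  0.1885] F [-0.6  1.   0.6] w 0.0869 t 0.1 head 0.4368
(-60, 40, 150) cm [ 44.01 -43.3    3.94] turn [-0.002 -0.     0.197]
(-60, 40, 67) cm [ 44.01 -43.28  12.24] turn [-0.002 -0.     0.197]
```

play_rows:
  gripper: [-1,-1,-1,-1,-1,-1,-1,-1,-1,-1,-1,-1]
  delta_pos:
    - [4,-4,0]
    - [8,-8,0]
    - [12,-12,0]
    - [16,-16,0]
    - [20,-20,0]
    - [24,-24,0]
    - [28,-28,0]
    - [32,-32,0]
    - [36,-36,0]
    - [40,-40,2]
    - [44,-43.3,4]
    - [44,-43.3,4]
  turn:
    - [0,0,0]
    - [0,0,0]
    - [0,0,0.1]
    - [0,0,0.2]
    - [0,0,0.2]
    - [0,0,0.2]
    - [0,0,0.2]
    - [0,0,0.2]
    - [0,0,0.2]
    - [0,0,0.2]
    - [0,0,0.197]
    - [0,0,0.197]
  squeeze: 20

```text
time: 1.6
position: [0.4794, 0.0154, 0.1478]
tool_rot: [0.992, 0.123, -0.001, -0.001]
ft_force: [-0.3, -0.9, 1.6]
grip_width: 0.0868
grip_force: 0.0
```

```bash
python3 - <<'E'
from h import *
go((JIG,(-60,40,150),.24),(JIG,(-60,40,67),.24))
from rig import robot
f=lambda im,x,y:cv2.resize(im[y:y+150,x:x+200],(800,600),interpolation=cv2.INTER_CUBIC)
c=robot.camera("scene")["color"][:,:,::-1]
cv2.imwrite("pics/s1.png",f(c,230,90))
E
```

```text
now [0.4794 0.0154 0.1478] F [-0.3 -0.9  1.6] w 0.0868 t 1.6 head 0.2456
(-60, 40, 150) cm [-0.02  0.24 -0.22] turn [-0.002  0.003  0.006]
(-60, 40, 67) cm [0.   0.26 8.08] turn [-0.002  0.003  0.006]
```

View pics/s1.png

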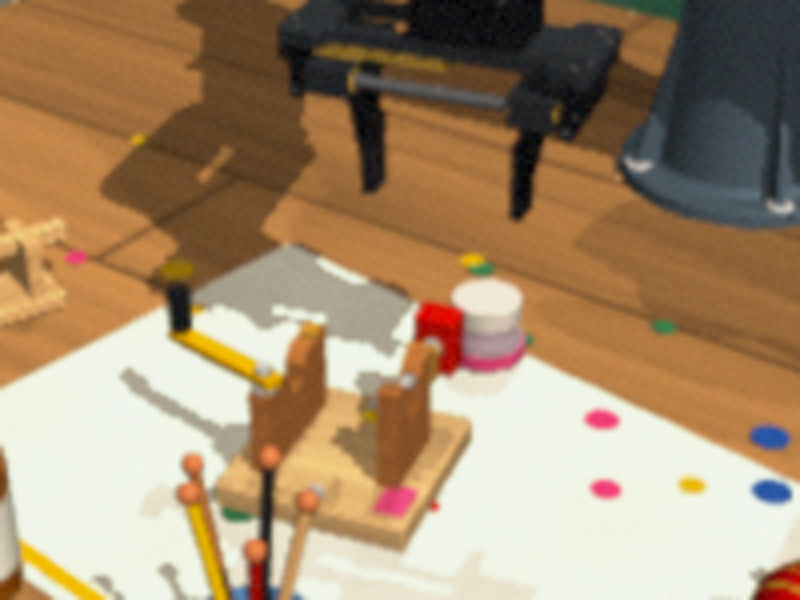

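Gripper tips are at about crop (445,200), i.e. full-image pixel (341,140), apparently well above the knob. I'll check this against the projected TCP.

```bash
python3 -c "
from h import *
c=np.array([.4794,.0154,.1478]);y=np.array([.24,-.97,0])*.0435
print(proj('scene',[c,c+y,c-y,[.4798,.013,.1005]]))
from rig import robot
print(robot.get_obs()['position'])"
```

```text
[[340.96309655 151.28341373]
 [324.93477833 148.14253653]
 [357.39863818 154.50493673]
 [339.74088703 167.16766495]]
[0.4793148  0.01367776 0.14845148]
```

play_rows:
  gripper: [-1,-1,-1,-1,-0.3,-0.3]
  delta_pos:
    - [0,0.1,2]
    - [0,0.1,4]
    - [0,0.1,6]
    - [0,0.1,8]
    - [0,0.1,8]
    - [0,0.1,8]
  turn:
    - [0,0,0]
    - [0,0,0]
    - [0,0,0]
    - [0,0,0]
    - [0,0,0]
    - [0,0,0]

```text
time: 2.4
position: [0.4806, 0.0103, 0.0701]
tool_rot: [0.993, 0.119, 0.001, 0.0]
ft_force: [0.2, 0.5, -0.1]
grip_width: 0.0742
grip_force: 0.0
```

```bash
python3 - <<'E'
from h import *
from rig import robot
f=lambda im,x,y:cv2.resize(im[y:y+75,x:x+100],(400,300),interpolation=cv2.INTER_CUBIC)
c=robot.camera("scene")["color"][:,:,::-1]
d=robot.camera("top")["color"][:,:,::-1]
cv2.imwrite("pics/s2.png",np.hstack([f(c,290,120),f(d,280,210)]))
go((JIG,(-60,40,67),.24))
E
```

```text
now [0.4809 0.0106 0.0703] F [-0.2  0.1  0.1] w 0.0665 t 2.5 head 0.2391
(-60, 40, 67) cm [-0.05 -0.26  0.33] turn [ 0.001 -0.002 -0.001]
```

View pics/s2.png

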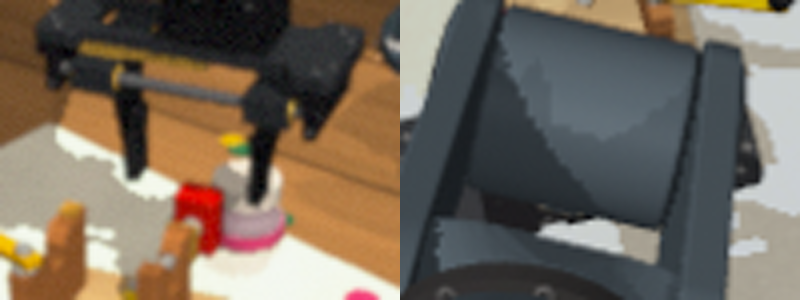

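Fingertips straddle the knob: tips at crop (135,178) and (255,200), knob top at (197,190). I'll close gently and read the opening.

play_rows:
  gripper: [-0.3,0.3,0.6,0.6,0.6,0.6]
  delta_pos:
    - [0,-0.2,0.3]
    - [0,-0.2,0.3]
    - [0,-0.2,0.3]
    - [0,-0.2,0.3]
    - [0,-0.2,0.3]
    - [0,-0.2,0.3]
  turn:
    - [0,0,0]
    - [0,0,0]
    - [0,0,0]
    - [0,0,0]
    - [0,0,0]
    - [0,0,0]
  squeeze: 20

```text
time: 3.25
position: [0.4802, 0.0119, 0.0664]
tool_rot: [0.993, 0.12, 0.0, 0.001]
ft_force: [0.3, -5.4, -0.7]
grip_width: 0.0282
grip_force: 20.0
```

```bash
python3 - <<'E'
from h import *
from rig import robot
f=lambda im,x,y:cv2.resize(im[y:y+75,x:x+100],(800,600),interpolation=cv2.INTER_CUBIC)
c=robot.camera("scene")["color"][:,:,::-1]
cv2.imwrite("pics/s3.png",f(c,290,120))
go((JIG,(-60,40,67),.24))
E
```

```text
now [0.4802 0.0119 0.0664] F [-0.4 -5.4 -0.2] w 0.0284 t 3.3 head 0.2408
(-60, 40, 67) cm [-0.02 -0.11 -0.06] turn [ 0.002 -0.     0.001]
```

View pics/s3.png

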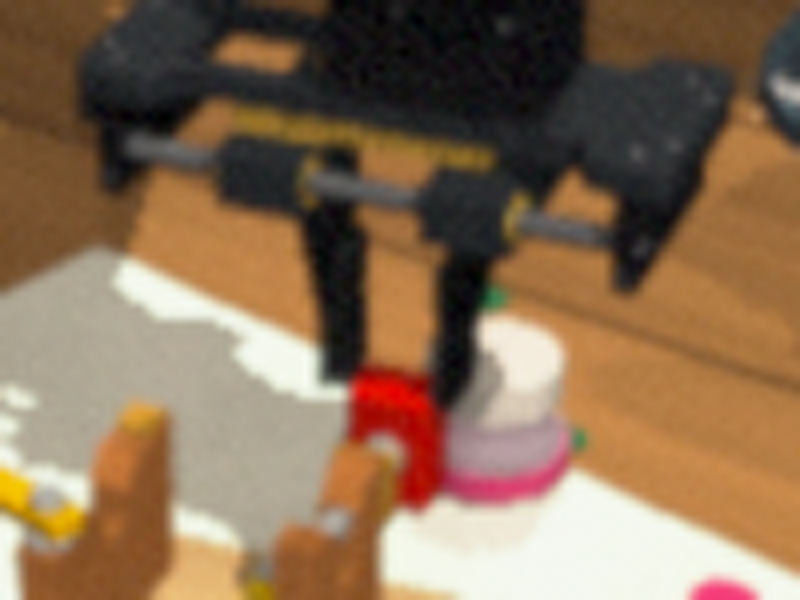

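```bash
python3 -c "
from h import *
for dx in(-10,0,10):
  for z in (66,80,90,136,150):
    print(dx,z,proj('scene',place(JIG,np.array([[-60+dx,62,z],[-60+dx,18,z]])/1000)).round(1).tolist())
"
```

```text
-10 66 [[348.7, 178.2], [333.1, 174.8]]
-10 80 [[348.9, 173.7], [333.1, 170.4]]
-10 90 [[349.0, 170.4], [333.2, 167.1]]
-10 136 [[349.5, 155.0], [333.3, 151.7]]
-10 150 [[349.7, 150.1], [333.4, 146.9]]
0 66 [[347.4, 180.2], [331.7, 176.7]]
0 80 [[347.6, 175.6], [331.7, 172.2]]
0 90 [[347.7, 172.3], [331.8, 169.0]]
0 136 [[348.2, 156.8], [331.9, 153.5]]
0 150 [[348.4, 151.9], [331.9, 148.7]]
10 66 [[346.1, 182.1], [330.3, 178.6]]
10 80 [[346.2, 177.6], [330.3, 174.1]]
10 90 [[346.3, 174.3], [330.3, 170.8]]
10 136 [[346.8, 158.7], [330.4, 155.4]]
10 150 [[347.0, 153.8], [330.5, 150.5]]
```

play_rows:
  gripper: [0.1,0.1,0.1,0.1,0.1,0.6,0.6,0.6]
  delta_pos:
    - [0,-0.1,0]
    - [0,-0.1,0.5]
    - [0,-0.1,1]
    - [0,-0.1,1.5]
    - [0,-0.1,2]
    - [0,-0.1,2]
    - [0,-0.1,2]
    - [0,-0.1,2]
  turn:
    - [0,0,0]
    - [0,0,0]
    - [0,0,0]
    - [0,0,0]
    - [0,0,0]
    - [0,0,0]
    - [0,0,0]
    - [0,0,0]

```text
time: 4.3
position: [0.4797, 0.0117, 0.0458]
tool_rot: [0.993, 0.121, -0.0, 0.002]
ft_force: [-0.4, -11.4, -6.5]
grip_width: 0.0301
grip_force: 20.0
```

```bash
python3 - <<'E'
from h import *
from rig import robot
f=lambda im,x,y:cv2.resize(im[y:y+75,x:x+100],(800,600),interpolation=cv2.INTER_CUBIC)
c=robot.camera("scene")["color"][:,:,::-1]
cv2.imwrite("pics/s4.png",f(c,290,120))
go((JIG,(-60,40,47),.24),(JIG,(-100,40,47),.24))
E
```

```text
now [0.4797 0.0117 0.0458] F [ -1.1 -10.4  -6.9] w 0.0303 t 4.35 head 0.2421
(-60, 40, 47) cm [ 0.04 -0.13 -0.12] turn [0.003 0.001 0.002]
(-100, 40, 47) cm [-3.96 -0.13 -0.12] turn [0.003 0.001 0.002]
```

View pics/s4.png

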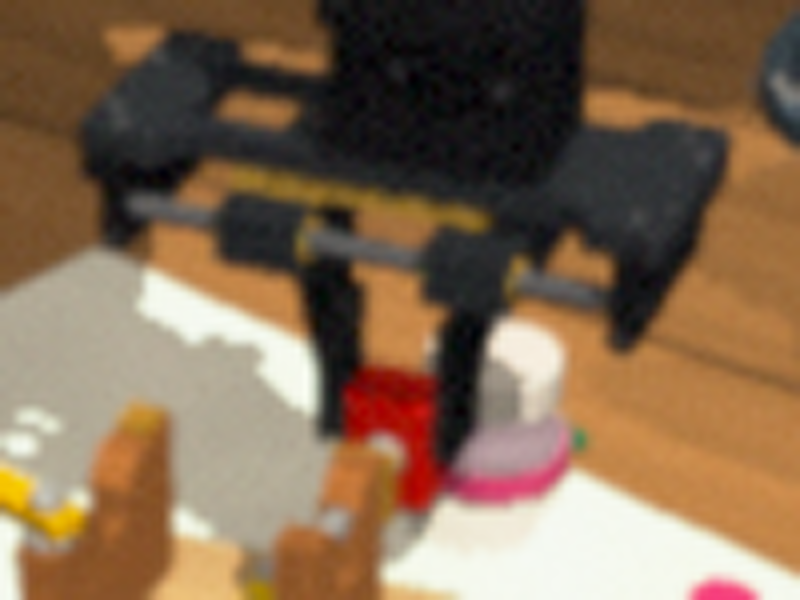

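Both fingers are now clearly down either side of the knob, right tip at crop (455,465). Tips show about 25 mm above the nominal TCP height. The grip reads 30 mm, so I pull.

play_rows:
  gripper: [0.6,0.6,0.6,0.6,0.6,0.6,0.6,0.6]
  delta_pos:
    - [0,0.2,0]
    - [-0.5,0.2,0]
    - [-1.2,0.2,0]
    - [-2,0.2,0]
    - [-3,0.2,0]
    - [-4.1,0.2,0]
    - [-4.2,0.2,0]
    - [-4.2,0.2,0]
  turn:
    - [0,0,0]
    - [0,0,0]
    - [0,0,0]
    - [0,0,0]
    - [0,0,0]
    - [0,0,0]
    - [0,0,0]
    - [0,0,0]
  squeeze: 30

```text
time: 5.35
position: [0.4409, 0.0018, 0.0459]
tool_rot: [0.993, 0.119, 0.002, 0.0]
ft_force: [7.3, -0.1, -19.4]
grip_width: 0.0298
grip_force: 30.0
```

```bash
python3 - <<'E'
from h import *
go((JIG,(-100,40,47),.24))
from rig import robot
p=robot.get_obs()["position"];d=p-[*JIG[:2],0];c,s=np.cos(.24),np.sin(.24)
print("tcp in jig",(c*d[0]+s*d[1])*1e3,(-s*d[0]+c*d[1])*1e3,p[2])
E
```

```text
now [0.4409 0.0018 0.0459] F [  7.3  -0.1 -19.4] w 0.0298 t 5.35 head 0.239
(-100, 40, 47) cm [ 0.04 -0.16 -0.11] turn [ 0.001 -0.004 -0.001]
tcp in jig -100.41354073148 38.39099134716294 0.045938078605635486
```

play_rows:
  gripper: [-0.2,-0.2,-0.2,-0.2,-0.2,-0.2,-0.2]
  delta_pos:
    - [0,0,0]
    - [0,0,0]
    - [0,0,-2]
    - [0,0,-5]
    - [0,0,-9]
    - [0,0,-13]
    - [0,0,-13]
  turn:
    - [0,0,0]
    - [0,0,0]
    - [0,0,0]
    - [0,0,0]
    - [0,0,0]
    - [0,0,0]
    - [0,0,0]

```text
time: 6.22
position: [0.4405, 0.002, 0.1794]
tool_rot: [0.993, 0.12, 0.003, 0.001]
ft_force: [-0.3, -0.2, -0.6]
grip_width: 0.0521
grip_force: 0.0
```

```bash
sed -i 's/^JIG=np.array(\[.5476,-.0116/JIG=np.array([.5480,-.0131/' h.py; python3 -c "
from h import *
go((GOLD,(18,0,170),-.3633),(GOLD,(18,0,100),-.3633))"
```

```text
now [0.4405 0.002  0.1794] F [-0.3 -0.2 -0.6] w 0.0521 t 6.22 head 0.2399
(18, 0, 170) cm [ 3.37 38.62  1.08] turn [ 0.001 -0.007  0.603]
(18, 0, 100) cm [ 3.32 38.6   8.08] turn [ 0.001 -0.007  0.603]
```

play_rows:
  gripper: [-0.2,-0.2,-0.2,-0.2,-0.2,-0.2,-0.2,-0.2,-0.2,-0.2,-0.2,-0.2]
  delta_pos:
    - [0.4,4,0]
    - [0.8,9,0]
    - [1.2,14,0]
    - [1.6,19,0]
    - [2,24,0]
    - [2.5,29,0]
    - [3,34,0]
    - [3.35,38.6,0]
    - [3.35,38.6,3]
    - [3.35,38.6,6]
    - [3.35,38.6,8]
    - [3.35,38.6,8]
  turn:
    - [0,0,0.1]
    - [0,0,0.2]
    - [0,0,0.3]
    - [0,0,0.4]
    - [0,0,0.5]
    - [0,0,0.6]
    - [0,0,0.6]
    - [0,0,0.603]
    - [0,-0.005,0.603]
    - [0,-0.005,0.603]
    - [0,-0.005,0.603]
    - [0,-0.005,0.603]

```text
time: 7.72
position: [0.5607, -0.3626, 0.0929]
tool_rot: [0.984, -0.181, -0.006, -0.002]
ft_force: [-0.5, 0.6, -0.3]
grip_width: 0.052
grip_force: 0.0
```

```bash
python3 - <<'E'
from h import *
from rig import robot
robot.camera("scene")
f=lambda im,x,y:cv2.resize(im[y:y+75,x:x+100],(800,600),interpolation=cv2.INTER_CUBIC)
c=robot.camera("scene")["color"][:,:,::-1]
d=robot.camera("top")["color"][:,:,::-1]
cv2.imwrite("pics/s5.png",np.vstack([cv2.resize(f(x,*o),(560,300) if 0 else (400,300)) for x,o in((c,(170,105)),(d,(420,180)))]))
go((GOLD,(18,0,100),-.3633))
p=robot.get_obs()["position"]
y=np.array([-np.sin(-.3633),np.cos(-.3633),0])*.031
for z in(.1,.127):
  P=np.array([p[0],p[1],z]);print(z,proj("scene",[P+y,P-y]).round(1).tolist(),proj("top",[P+y,P-y]).round(1).tolist())
E
```

```text
now [ 0.5635 -0.3648  0.0968] F [0.7 0.1 0.6] w 0.0526 t 7.88 head -0.3632
(18, 0, 100) cm [ 0.15 -0.02 -0.32] turn [0.002 0.004 0.   ]
0.1 [[218.9, 143.7], [210.9, 135.3]] [[464.0, 214.2], [487.6, 223.4]]
0.127 [[217.5, 135.2], [209.5, 126.9]] [[468.2, 212.4], [492.5, 221.8]]
```

View pics/s5.png

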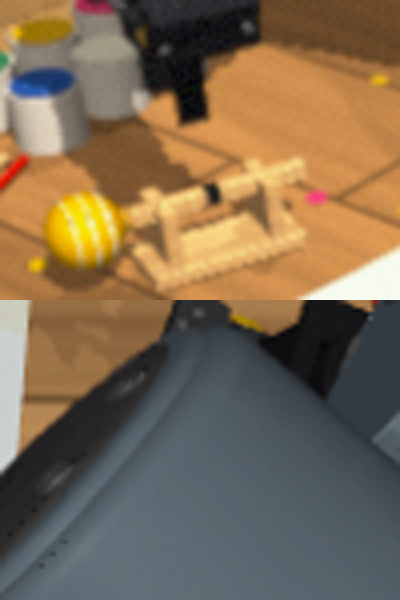

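The front fingertip shows at crop (193,120), i.e. image (218,135). That again matches a tip about 27 mm above the nominal TCP. I'll descend beside the stick to TCP z ≈ 0.015, which is safe under either reading.

play_rows:
  gripper: [-0.2,-0.2,-0.2,-0.2,-0.2,-0.2,-0.2]
  delta_pos:
    - [0.1,0,2]
    - [0.1,0,4]
    - [0.1,0,5.5]
    - [0.1,0,6.8]
    - [0.1,0,7.6]
    - [0.1,0,8]
    - [0.1,0,8]
  turn:
    - [0,0.003,0]
    - [0,0.003,0]
    - [0,0.003,0]
    - [0,0.003,0]
    - [0,0.003,0]
    - [0,0.003,0]
    - [0,0.003,0]

```text
time: 8.75
position: [0.5639, -0.3651, 0.0163]
tool_rot: [0.984, -0.181, -0.001, 0.001]
ft_force: [-0.1, -0.2, 0.7]
grip_width: 0.0523
grip_force: 0.0
```

```bash
python3 - <<'E'
from h import *
from rig import robot
robot.camera("top")
f=lambda im,x,y:cv2.resize(im[y:y+75,x:x+100],(800,600),interpolation=cv2.INTER_CUBIC)
c=robot.camera("scene")["color"][:,:,::-1]
cv2.imwrite("pics/s6.png",f(c,170,110))
go((GOLD,(18,0,15),-.3633))
E
```

```text
now [ 0.5642 -0.3654  0.0168] F [-0.  -0.4 -0.4] w 0.0522 t 8.85 head -0.3632
(18, 0, 15) cm [ 0.07 -0.05  0.18] turn [0.002 0.001 0.   ]
```

View pics/s6.png

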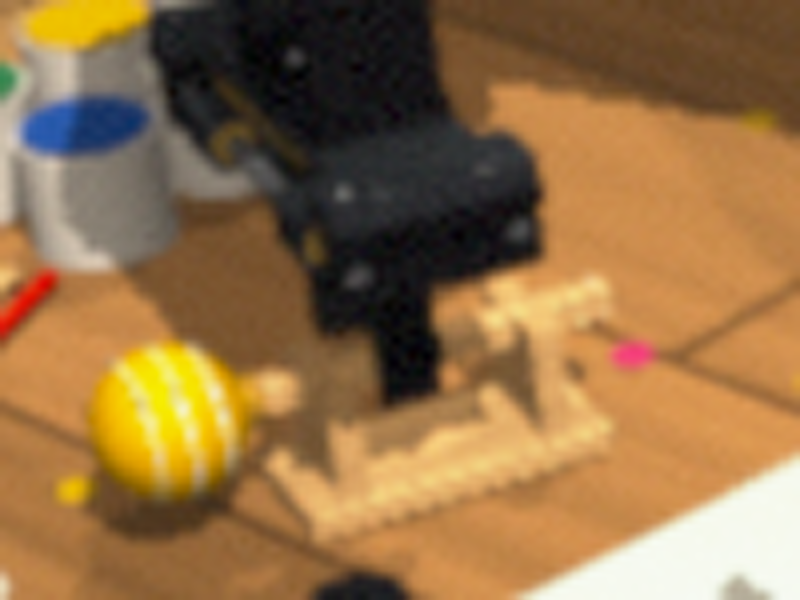

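The near finger stands in front of the stick with its tip at crop (410,400), visibly about 30 mm above the base and touching nothing. I'll go a little lower, watching the force.

play_rows:
  gripper: [-0.2,-0.2,-0.2]
  delta_pos:
    - [0,0,0.3]
    - [0,0,0.6]
    - [0,0,0.6]
  turn:
    - [0,0,0]
    - [0,0,0]
    - [0,0,0]

```text
time: 9.22
position: [0.5636, -0.3649, 0.01]
tool_rot: [0.984, -0.181, -0.001, 0.0]
ft_force: [-0.1, -0.5, 0.1]
grip_width: 0.0523
grip_force: 0.0
```

play_rows:
  gripper: [-0.2,-0.2,0.3,0.6,0.9,1,1,1,1]
  delta_pos:
    - [0,0,0.2]
    - [0,0,0.4]
    - [0,0,0.4]
    - [0,0,0.4]
    - [0,0,0.4]
    - [0,0,0.4]
    - [0,0,0.4]
    - [0,0,0.4]
    - [0,0,0.4]
  turn:
    - [0,0,0]
    - [0,0,0]
    - [0,0,0]
    - [0,0,0]
    - [0,0,0]
    - [0,0,0]
    - [0,0,0]
    - [0,0,0]
    - [0,0,0]
  squeeze: 15

```text
time: 10.35
position: [0.5639, -0.3651, 0.0064]
tool_rot: [0.984, -0.181, -0.001, 0.001]
ft_force: [-0.0, -0.5, 0.2]
grip_width: 0.0122
grip_force: 15.0
```

play_rows:
  gripper: [1,1,1,1,1,1,1,1]
  delta_pos:
    - [0,0,0]
    - [0,0,-0.5]
    - [0,0,-2]
    - [0,0,-5]
    - [0,0,-9]
    - [0,0,-13]
    - [0,0,-16]
    - [0,0,-16]
  turn:
    - [0,0,0]
    - [0,0,0]
    - [0,0,0]
    - [0,0,0]
    - [0,0,0]
    - [0,0,0]
    - [0,0,0]
    - [0,0,0]
  squeeze: 30

```text
time: 11.35
position: [0.5661, -0.3666, 0.1705]
tool_rot: [0.984, -0.181, 0.003, 0.003]
ft_force: [0.3, -0.5, -0.5]
grip_width: 0.0119
grip_force: 30.0
```

```bash
python3 - <<'E'
from h import *
d=np.array([.5639,-.3651])-GOLD[:2];c,s=np.cos(GOLD[2]),np.sin(GOLD[2]);print("grasp in gold",c*d[0]+s*d[1],-s*d[0]+c*d[1])
P=JIG[2]+np.pi/2
go((JIG,(0,15,167),P),(JIG,(0,15,28),P))
E
```

```text
grasp in gold 0.016914021675426622 -0.00030963004246369486
now [ 0.5661 -0.3666  0.1705] F [ 0.3 -0.5 -0.5] w 0.0119 t 11.35 head -0.3631
(0, 15, 167) cm [-15.1  -33.63   0.11] turn [ 9.000e-03  1.000e-03 -2.174e+00]
(0, 15, 28) cm [-15.18 -33.7   14.01] turn [ 9.000e-03  1.000e-03 -2.174e+00]
```

play_rows:
  gripper: [1,1,1,1,1,1,1,1,1,1,1,1]
  delta_pos:
    - [-1,-2,0]
    - [-2,-5,0]
    - [-3.5,-8,0]
    - [-5,-11,0]
    - [-6,-14,0]
    - [-7.5,-17,0]
    - [-9,-20,0]
    - [-10,-23,0]
    - [-11.5,-26,0]
    - [-13,-29,0]
    - [-14,-32,0]
    - [-15.1,-33.6,0]
  turn:
    - [0,0,-0.18]
    - [0,0,-0.36]
    - [0,0,-0.54]
    - [0,0,-0.72]
    - [0,0,-0.9]
    - [0,0,-1.08]
    - [0,0,-1.26]
    - [0,0,-1.44]
    - [0,0,-1.62]
    - [0,0,-1.8]
    - [0,0,-1.98]
    - [0,0,-2.174]

```text
time: 12.85
position: [0.5413, 0.0045, 0.1648]
tool_rot: [0.617, 0.787, -0.001, -0.002]
ft_force: [1.1, -0.0, -1.0]
grip_width: 0.0115
grip_force: 30.0
```

play_rows:
  gripper: [1,1]
  delta_pos:
    - [0,0,0]
    - [0,0,0]
  turn:
    - [0,0,0]
    - [0,0,0]

```text
time: 13.1
position: [0.5423, 0.0022, 0.1655]
tool_rot: [0.621, 0.784, -0.001, -0.001]
ft_force: [-0.6, -0.0, -0.7]
grip_width: 0.0117
grip_force: 30.0
```

```bash
python3 - <<'E'
from h import *
P=JIG[2]+np.pi/2
go((JIG,(0,15,75),P),(JIG,(0,15,22.5),P))
E
```

```text
now [0.5423 0.0022 0.1655] F [-0.6 -0.  -0.7] w 0.0117 t 13.1 head 1.8016
(0, 15, 75) cm [-0.11  0.22  9.05] turn [-0.003  0.    -0.009]
(0, 15, 22.5) cm [-0.11  0.24 14.3 ] turn [-0.003  0.    -0.009]
```

play_rows:
  gripper: [1,1,1,1,1,1]
  delta_pos:
    - [-0.1,0.2,2]
    - [-0.1,0.2,5]
    - [-0.1,0.2,7]
    - [-0.1,0.2,8.5]
    - [-0.1,0.2,9]
    - [-0.1,0.2,9]
  turn:
    - [0,0,-0.009]
    - [0,0,-0.009]
    - [0,0,-0.009]
    - [0,0,-0.009]
    - [0,0,-0.009]
    - [0,0,-0.009]

```text
time: 13.85
position: [0.5447, 0.0018, 0.0761]
tool_rot: [0.617, 0.787, -0.001, -0.001]
ft_force: [-0.7, -0.3, -1.1]
grip_width: 0.0119
grip_force: 30.0
```

```bash
python3 - <<'E'
from h import *
from rig import robot
P=JIG[2]+np.pi/2
f=lambda im,x,y:cv2.resize(im[y:y+75,x:x+100],(400,300),interpolation=cv2.INTER_CUBIC)
c=robot.camera("scene")["color"][:,:,::-1]
d=robot.camera("top")["color"][:,:,::-1]
cv2.imwrite("pics/s7.png",np.hstack([f(c,270,140),f(d,290,190)]))
def cen(im,lo,hi,box,n):
    x,y,w,h=box;m=cv2.inRange(cv2.cvtColor(im[y:y+h,x:x+w],cv2.COLOR_BGR2HSV),lo,hi);q=np.argwhere(m);print(n,len(q),(q.mean(0)[::-1]+[x,y]).round(1) if len(q) else "")
for im,n,b in((c,"scene",(290,140,70,80)),(d,"top",(280,190,70,80))):cen(np.ascontiguousarray(im),(22,120,120),(33,255,255),b,n)
go((JIG,(0,15,75),P),(JIG,(0,15,22.5),P))
print(proj("scene",place(JIG,[[0,.094,.1186]])),proj("top",place(JIG,[[0,.094,.1186]])))
E
```

```text
scene 266 [346.8 175.2]
top 0 
now [0.5451 0.0019 0.0768] F [-0.5  0.2 -0.8] w 0.0115 t 13.95 head 1.813
(0, 15, 75) cm [-0.03 -0.08  0.18] turn [-0.001  0.001  0.002]
(0, 15, 22.5) cm [-0.02 -0.07  5.43] turn [-0.001  0.001  0.002]
[[351.43423132 177.04770177]] [[293.34088555 231.04423371]]
```

```bash
cat >> h.py <<'E'
def ball():
    from rig import robot
    im=np.ascontiguousarray(robot.camera("scene")["color"][:,:,::-1])
    m=cv2.inRange(cv2.cvtColor(im,cv2.COLOR_BGR2HSV),(18,90,60),(36,255,255));m[:, :300]=0;m[:,400:]=0;m[:120]=0;m[240:]=0
    m=cv2.morphologyEx(m,cv2.MORPH_CLOSE,np.ones((5,5)))
    n,l,s,ce=cv2.connectedComponentsWithStats(m);i=1+s[1:,4].argmax()
    k,_=cv2.findContours((l==i).astype(np.uint8),0,1);print("ball",s[i],ce[i].round(1),cv2.minEnclosingCircle(k[0]))
E
python3 - <<'E'
from h import *
ball()
E
```

```text
ball [332 165  32  23 473] [350.1 176.2] ((347.5, 174.5), 16.140111923217773)
```

play_rows:
  gripper: [1,1,1,1,1]
  delta_pos:
    - [0,0,1]
    - [0,-0.05,2]
    - [0,-0.05,3]
    - [0,-0.05,3.6]
    - [0,-0.05,3.6]
  turn:
    - [0,0,0]
    - [0,0,0]
    - [0,0,0]
    - [0,0,0]
    - [0,0,0]

```text
time: 14.62
position: [0.5434, 0.0021, 0.0393]
tool_rot: [0.616, 0.787, -0.001, -0.001]
ft_force: [0.4, 0.7, -1.1]
grip_width: 0.0117
grip_force: 30.0
```

```bash
python3 - <<'E'
from h import *
P=JIG[2]+np.pi/2
ball();print(proj("scene",place(JIG,[[0,.094,.083]])))
go((JIG,(0,15,22.5),P))
E
```

```text
ball [334 178  29  35 500] [349.  190.4] ((346.9761962890625, 195.0), 19.224349975585938)
[[350.94809475 189.26141482]]
now [0.5437 0.002  0.0398] F [-0.  -0.8 -0.8] w 0.0115 t 14.68 head 1.8133
(0, 15, 22.5) cm [-0.07  0.06  1.73] turn [-0.003 -0.     0.003]
```

play_rows:
  gripper: [1,1,1,1]
  delta_pos:
    - [0,0,0.6]
    - [0,0,1.1]
    - [0,0,1.5]
    - [0,0,1.5]
  turn:
    - [0,0,0]
    - [0,0,0]
    - [0,0,0]
    - [0,0,0]

```text
time: 15.18
position: [0.5435, 0.0021, 0.0247]
tool_rot: [0.616, 0.787, -0.001, -0.001]
ft_force: [0.6, 0.9, -0.8]
grip_width: 0.0118
grip_force: 30.0
```

play_rows:
  gripper: [1,1,1]
  delta_pos:
    - [0,0,0.1]
    - [0,0,0.2]
    - [0,0,0.2]
  turn:
    - [0,0,0]
    - [0,0,0]
    - [0,0,0]

```text
time: 15.55
position: [0.5438, 0.002, 0.0231]
tool_rot: [0.616, 0.787, -0.001, -0.001]
ft_force: [-0.8, 0.8, -0.7]
grip_width: 0.0117
grip_force: 30.0
```

play_rows:
  gripper: [1,0.9,0.7,0.4,0,0,0]
  delta_pos:
    - [0,0,0.06]
    - [0,0,0.06]
    - [0,0,0.06]
    - [0,0,0.06]
    - [0,0,0.06]
    - [0,0,0.06]
    - [0,0,0.06]
  turn:
    - [0,0,0]
    - [0,0,0]
    - [0,0,0]
    - [0,0,0]
    - [0,0,0]
    - [0,0,0]
    - [0,0,0]

```text
time: 16.42
position: [0.5438, 0.002, 0.0225]
tool_rot: [0.616, 0.787, -0.001, -0.001]
ft_force: [-0.7, -0.4, -0.2]
grip_width: 0.0413
grip_force: 0.0
```

play_rows:
  gripper: [0,0,0,0,0]
  delta_pos:
    - [0,0,-2]
    - [0,0,-5]
    - [0,0,-9]
    - [0,0,-13]
    - [0,0,-13]
  turn:
    - [0,0,0]
    - [0,0,0]
    - [0,0,0]
    - [0,0,0]
    - [0,0,0]

```text
time: 17.05
position: [0.5466, 0.0017, 0.1557]
tool_rot: [0.616, 0.787, 0.001, 0.003]
ft_force: [0.3, -0.3, -0.2]
grip_width: 0.0436
grip_force: 0.0
```

```bash
python3 - <<'E'
from h import *
ball();print(proj("scene",place(JIG,[[0,.094,.066]])))
go((JIG,(-100,40,150),.24),(JIG,(-100,40,53),.24))
E
```

```text
ball [333 177  30  31 475] [348.9 194.4] ((346.7903137207031, 191.3709716796875), 16.34678077697754)
[[350.72228451 194.93220027]]
now [0.545  0.0019 0.1538] F [ 0.4 -0.4 -0.8] w 0.0433 t 17.1 head 1.8133
(-100, 40, 150) cm [  2.49 -10.06   0.37] turn [2.000e-03 1.000e-03 1.573e+00]
(-100, 40, 53) cm [  2.51 -10.06  10.07] turn [2.000e-03 1.000e-03 1.573e+00]
```

play_rows:
  gripper: [-0.1,-0.1,-0.1,-0.1,-0.1,-0.1,-0.1,-0.1,-0.1,-0.1,-0.1]
  delta_pos:
    - [0.3,-1,0]
    - [0.6,-2,0]
    - [0.9,-3,0]
    - [1.2,-4.5,0]
    - [1.5,-6,0]
    - [1.8,-7.5,0]
    - [2.1,-9,0]
    - [2.5,-10,0]
    - [2.5,-10.06,0]
    - [2.5,-10.06,0]
    - [2.5,-10.06,0]
  turn:
    - [0,0,0.18]
    - [0,0,0.36]
    - [0,0,0.54]
    - [0,0,0.72]
    - [0,0,0.9]
    - [0,0,1.08]
    - [0,0,1.26]
    - [0,0,1.44]
    - [0,0,1.573]
    - [0,0,1.573]
    - [0,0,1.573]

```text
time: 18.48
position: [0.44, 0.0023, 0.152]
tool_rot: [0.993, 0.121, -0.002, -0.0]
ft_force: [-0.0, -0.1, 0.1]
grip_width: 0.0479
grip_force: 0.0
```

```bash
python3 - <<'E'
from h import *
go((JIG,(-100,40,50),.24))
E
```

```text
now [0.44   0.0023 0.152 ] F [-0.  -0.1  0.1] w 0.0479 t 18.48 head 0.2422
(-100, 40, 50) cm [ 0.17  0.07 10.2 ] turn [-0.001  0.004  0.002]
```

play_rows:
  gripper: [-0.1,-0.1,-0.1,-0.1,0,0.3,0.6,0.6,0.6]
  delta_pos:
    - [0.1,0.05,3]
    - [0.1,0.05,6]
    - [0.1,0.05,9]
    - [0.1,0.05,10.2]
    - [0.1,0.05,10.2]
    - [0.1,0.05,10.2]
    - [0.1,0.05,10.2]
    - [0.1,0.05,10.2]
    - [0.1,0.05,10.2]
  turn:
    - [0,0,0.002]
    - [0,0,0.002]
    - [0,0,0.002]
    - [0,0,0.002]
    - [0,0,0.002]
    - [0,0,0.002]
    - [0,0,0.002]
    - [0,0,0.002]
    - [0,0,0.002]
  squeeze: 25

```text
time: 19.6
position: [0.442, 0.002, 0.0516]
tool_rot: [0.993, 0.119, -0.0, 0.0]
ft_force: [0.4, 3.0, 7.8]
grip_width: 0.0296
grip_force: 25.0
```

play_rows:
  gripper: [0.6,0.6,0.6,0.6,0.6,0.6,0.6,0.6]
  delta_pos:
    - [0.5,0,0]
    - [1.2,0,0]
    - [2,0,0]
    - [2.8,0,0]
    - [3.5,0,0]
    - [4,0,0]
    - [4.2,0,0]
    - [4.2,0,0]
  turn:
    - [0,0,0]
    - [0,0,0]
    - [0,0,0]
    - [0,0,0]
    - [0,0,0]
    - [0,0,0]
    - [0,0,0]
    - [0,0,0]

```text
time: 20.6
position: [0.4807, 0.0119, 0.0515]
tool_rot: [0.993, 0.119, -0.002, 0.0]
ft_force: [-4.2, 0.6, 9.9]
grip_width: 0.0301
grip_force: 25.0
```

play_rows:
  gripper: [-0.1,-0.1,-0.1,-0.1,-0.1,-0.1,-0.1,-0.1]
  delta_pos:
    - [0,0,0]
    - [0,0,0]
    - [0,0,-2]
    - [0,0,-5]
    - [0,0,-9]
    - [0,0,-12]
    - [0,0,-12]
    - [0,0,-12]
  turn:
    - [0,0,0]
    - [0,0,0]
    - [0,0,0]
    - [0,0,0]
    - [0,0,0]
    - [0,0,0]
    - [0,0,0]
    - [0,0,0]

```text
time: 21.6
position: [0.4817, 0.0119, 0.1699]
tool_rot: [0.993, 0.119, -0.002, 0.0]
ft_force: [0.3, -0.8, -0.1]
grip_width: 0.0479
grip_force: 0.0
```

```bash
python3 - <<'E'
from h import *
from rig import robot
ball();print(proj("scene",place(JIG,[[0,.094,.066]])))
# knob centroid & keeper post
c=robot.camera("scene")["color"][:,:,::-1].copy();d=robot.camera("top")["color"][:,:,::-1].copy()
hsv=cv2.cvtColor(c,cv2.COLOR_BGR2HSV)[140:230,290:370];q=np.argwhere(cv2.inRange(hsv,(0,170,90),(6,255,255))|cv2.inRange(hsv,(174,170,90),(180,255,255)))
print("knob",len(q),q.mean(0)[::-1]+[290,140],[proj("scene",place(JIG,[[x,.04,.0785]])).round(1).tolist() for x in(-.06,-.1)])
q=np.argwhere(c[145:180,262:285].max(2)<60);print("post scene",len(q),q.mean(0)[::-1]+[262,145])
q=np.argwhere(d[195:222,365:390].max(2)<60);print("post top",len(q),q.mean(0)[::-1]+[365,195] if len(q) else 0)
for a in(1.15,1.2,1.25,1.3):
  X=place(JIG,[[.035-.075*np.cos(a),-.04-.075*np.sin(a),z] for z in(.107,.122)]);print(a,proj("scene",X)[0].round(1),proj("top",X)[1].round(1))
a=1.2;go((JIG,(35-75*np.cos(a),-40-75*np.sin(a),160),a+.24),(JIG,(35-75*np.cos(a),-40-75*np.sin(a),72),a+.24))
E
```

```text
ball [300 185  35  42 576] [315.6 207.3] ((319.28729248046875, 206.80979919433594), 21.977954864501953)
[[350.72228451 194.93220027]]
knob 129 [340.13953488 172.72093023] [[[339.0, 174.3]], [[344.3, 166.9]]]
post scene 42 [274.4047619  166.33333333]
post top 35 [375.25714286 210.37142857]
1.15 [276.2 165.6] [376.5 210. ]
1.2 [275.  166.2] [376.7 208.5]
1.25 [273.9 166.7] [376.8 206.9]
1.3 [272.9 167.3] [376.9 205.4]
now [0.4813 0.012  0.1693] F [-0.  -0.5  0.5] w 0.0479 t 21.75 head 0.2382
(np.float64(7.82316841424948), np.float64(-109.90293144754197), 160) cm [ 6.69 15.01  0.88] turn [-0.004  0.004 -1.202]
(np.float64(7.82316841424948), np.float64(-109.90293144754197), 72) cm [ 6.74 15.02  9.68] turn [-0.004  0.004 -1.202]
```

play_rows:
  gripper: [-0.1,-0.1,-0.1,-0.1,-0.1,-0.1,-0.1,-0.1,-0.1,-0.1]
  delta_pos:
    - [1,2,0]
    - [2,4,0]
    - [3,6,0]
    - [4,8.5,0]
    - [5,11,0]
    - [6,13,0]
    - [6.7,15,0.5]
    - [6.7,15,0.9]
    - [6.7,15,0.9]
    - [6.7,15,0.9]
  turn:
    - [0,0,-0.18]
    - [0,0,-0.36]
    - [0,0,-0.54]
    - [0,0,-0.72]
    - [0,0,-0.9]
    - [0,0,-1.08]
    - [0,0,-1.2]
    - [0,0,-1.2]
    - [0,0,-1.2]
    - [0,0,-1.2]

```text
time: 23.0
position: [0.5821, -0.1171, 0.1612]
tool_rot: [0.752, 0.659, -0.001, -0.001]
ft_force: [-0.3, -0.6, 0.3]
grip_width: 0.0476
grip_force: 0.0
```

```bash
python3 - <<'E'
from h import *
a=1.2;go((JIG,(35-75*np.cos(a),-40-75*np.sin(a),72),a+.24))
E
```

```text
now [ 0.5821 -0.1171  0.1612] F [-0.3 -0.6  0.3] w 0.0476 t 23.0 head 1.438
(np.float64(7.82316841424948), np.float64(-109.90293144754197), 72) cm [-0.09  0.01  8.92] turn [-0.003  0.001 -0.002]
```

Descend around the post and close lightly on it.

play_rows:
  gripper: [-0.1,-0.1,-0.1,-0.1,-0.1,0.3,0.6,0.9,0.9]
  delta_pos:
    - [0,0,3]
    - [0,0,6]
    - [0,0,8]
    - [0,0,8.9]
    - [0,0,8.9]
    - [0,0,8.9]
    - [0,0,8.9]
    - [0,0,8.9]
    - [0,0,8.9]
  turn:
    - [0,0,0]
    - [0,0,0]
    - [0,0,0]
    - [0,0,0]
    - [0,0,0]
    - [0,0,0]
    - [0,0,0]
    - [0,0,0]
    - [0,0,0]
  squeeze: 8

```text
time: 24.12
position: [0.5831, -0.1184, 0.0729]
tool_rot: [0.752, 0.659, -0.001, 0.0]
ft_force: [0.9, -0.5, 0.4]
grip_width: 0.0159
grip_force: 1.9
```

```bash
python3 - <<'E'
from h import *
go(*[(JIG,(35-75*np.cos(a),-40-75*np.sin(a),72),a+.24) for a in np.append(np.arange(1.2,-.01,-.12),-.03)])
E
```

```text
now [ 0.5831 -0.1184  0.0729] F [ 0.9 -0.5  0.4] w 0.0159 t 24.12 head 1.4382
(np.float64(7.82316841424948), np.float64(-109.90293144754197), 72) cm [ 0.02 -0.14  0.09] turn [-0.001  0.001 -0.002]
(np.float64(-0.34962731303049566), np.float64(-106.14683551637107), 72) cm [ 0.07 -1.04  0.09] turn [-0.001  0.001  0.118]
(np.float64(-8.013998955434232), np.float64(-101.43936762257488), 72) cm [ 0.23 -1.92  0.09] turn [-0.001  0.001  0.238]
(np.float64(-15.05971193809809), np.float64(-95.84823399781446), 72) cm [ 0.49 -2.78  0.09] turn [-0.001  0.002  0.358]
(np.float64(-21.385429685567104), np.float64(-89.4538503978605), 72) cm [ 0.86 -3.61  0.09] turn [-0.001  0.002  0.478]
(np.float64(-26.90017111822585), np.float64(-82.34818550462768), 72) cm [ 1.32 -4.38  0.09] turn [-0.     0.002  0.598]
(np.float64(-31.524619208446296), np.float64(-74.63343816561127), 72) cm [ 1.87 -5.09  0.09] turn [-0.     0.002  0.718]
(np.float64(-35.1922617758451), np.float64(-66.4205674956318), 72) cm [ 2.5  -5.73  0.09] turn [-0.     0.002  0.838]
(np.float64(-37.850348113902214), np.float64(-57.82769698203516), 72) cm [ 3.21 -6.29  0.09] turn [-0.     0.002  0.958]
(np.float64(-39.46064768903996), np.float64(-48.97841554666903), 72) cm [ 3.97 -6.76  0.09] turn [-0.     0.002  1.078]
(np.float64(-40.0), np.float64(-40.000000000000085), 72) cm [ 4.79 -7.14  0.09] turn [0.    0.002 1.198]
(np.float64(-39.966252531174064), np.float64(-37.750337484812825), 72) cm [ 5.   -7.22  0.09] turn [0.    0.002 1.228]
```

play_rows:
  gripper: [0.9,0.9,0.9,0.9,0.9,0.9,0.9,0.9,0.9,0.9,0.9,0.9]
  delta_pos:
    - [0.07,-1.04,0]
    - [0.23,-1.92,0]
    - [0.49,-2.78,0]
    - [0.86,-3.6,0]
    - [1.32,-4.4,0]
    - [1.87,-5.1,0]
    - [2.5,-5.73,0]
    - [3.2,-6.3,0]
    - [4,-6.76,0]
    - [4.8,-7.14,0]
    - [4.95,-7.2,0]
    - [4.95,-7.2,0]
  turn:
    - [0,0,0.12]
    - [0,0,0.24]
    - [0,0,0.36]
    - [0,0,0.48]
    - [0,0,0.6]
    - [0,0,0.72]
    - [0,0,0.84]
    - [0,0,0.96]
    - [0,0,1.08]
    - [0,0,1.2]
    - [0,0,1.2]
    - [0,0,1.2]
  squeeze: 15

```text
time: 25.62
position: [0.5181, -0.0612, 0.0729]
tool_rot: [0.993, 0.12, -0.001, 0.002]
ft_force: [-0.9, -4.8, 0.4]
grip_width: 0.0153
grip_force: 15.0
```

```bash
python3 - <<'E'
from h import *
go((JIG,(-40,-40,72),.24))
E
```

```text
now [ 0.5181 -0.0612  0.0729] F [-0.9 -4.8  0.4] w 0.0153 t 25.62 head 0.2409
(-40, -40, 72) cm [0.04 0.04 0.09] turn [0.003 0.002 0.001]
```

play_rows:
  gripper: [0.4,0,0,0,0,0,0,0,0,0,0]
  delta_pos:
    - [0,0,0]
    - [0,0,0]
    - [0,0,0]
    - [0,0,-2]
    - [0,0,-5]
    - [0,0,-9]
    - [0,0,-14]
    - [0,5,-14]
    - [-2,10,-14]
    - [-2,15,-14]
    - [-2,20,-14]
  turn:
    - [0,0,0]
    - [0,0,0]
    - [0,0,0]
    - [0,0,0]
    - [0,0,0]
    - [0,0,0]
    - [0,0,0]
    - [0,0,0]
    - [0,0,0]
    - [0,0,0]
    - [0,0,0]

```text
time: 27.0
position: [0.546, -0.2597, 0.2128]
tool_rot: [0.993, 0.119, -0.001, 0.0]
ft_force: [0.5, 0.2, -0.4]
grip_width: 0.0437
grip_force: 0.0
```

play_rows:
  gripper: [0,0,0]
  delta_pos:
    - [0,3,0]
    - [0,3,0]
    - [0,3,0]
  turn:
    - [0,0,0]
    - [0,0,0]
    - [0,0,0]

```text
time: 27.38
position: [0.5524, -0.2863, 0.2123]
tool_rot: [0.993, 0.119, -0.002, -0.001]
ft_force: [0.1, 0.5, 1.1]
grip_width: 0.0436
grip_force: 0.0
```

```bash
python3 - <<'E'
from h import *
from rig import robot
f=lambda im,x,y:cv2.resize(im[y:y+75,x:x+100],(400,300),interpolation=cv2.INTER_CUBIC)
c=robot.camera("scene")["color"][:,:,::-1];d=robot.camera("top")["color"][:,:,::-1]
cv2.imwrite("pics/end.png",np.vstack([np.hstack([f(c,265,145),f(d,280,190)]),np.hstack([cv2.resize(c,(400,250)),cv2.resize(d,(400,250))])]))
o=robot.get_obs();print(o["position"],o["ft_force"],o["time"])
print("band top",(proj("top",place(JIG,[[0,-.002,.072],[0,.094,.066],[-.04,-.04,.122]]))-[280,190])*4)
E
```

```text
[ 0.55259886 -0.28594492  0.2125973 ] [-0.03517928  0.25222944 -0.10070432] 27.475
band top [[208.92535708 138.70954855]
 [ 58.00842458 174.25861707]
 [291.80117629 178.87813142]]
```

View pics/end.png

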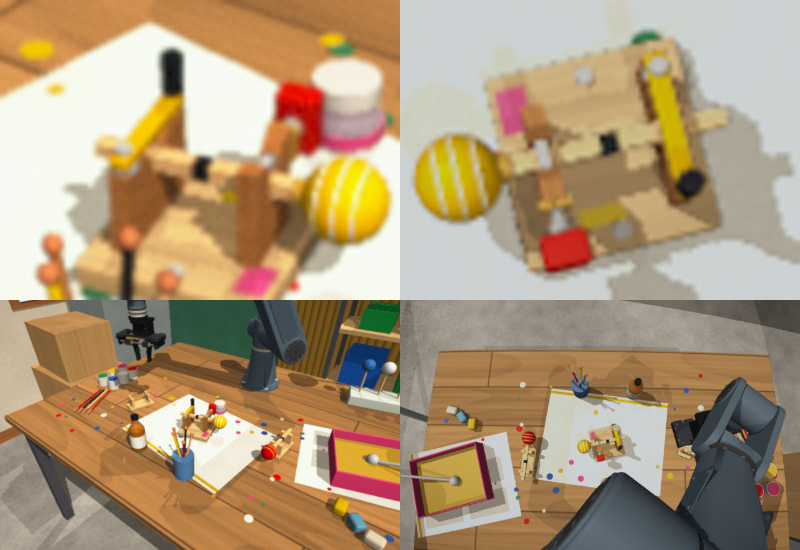

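The stick lies in both slots with the black band at (609,143), midway between the posts, and the ball hangs out beyond the bolt post at (458,178). The steel bolt crosses the stick at (543,152), the knob is home, and the keeper bar is shut with its post at (690,183). The other items look unmoved, so I'm handing in.

```bash
python3 -c "
from rig import robot
print(robot.hand_in())"
```

```text
the job is handed in; nothing more can be done
None
```

The gold bauble is locked in the jig: stick in both slots, bolt home, keeper bar shut, and the gold ball was not touched in any move. I handed the job in at about 27.5 s; the rig returned no verdict, so this rests on my final pictures and force readings.

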